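# Check a carton in the beam gate with the hold-to-run plunger

### The job

Stand the smaller of the two cartons upright on the plate of the beam gate, midway between the sensor head and the reflector, with its broad sides squarely facing them, and let go of it. Only then press the plunger of the hold-to-run box half way down (7 mm of its 14 mm) and keep it there, never bottoming it: the gate runs only while it is held, so the program finishes with the plunger still held half way. Leave the other things on the table alone.

Things in the scene. Friction and masses are not known exactly. Their poses are not given: they have to be found in the camera images.
- small_carton: The smaller of the two printed cardboard cartons, standing on the work surface: 35 mm (its x) by 75 mm (its y) by 45 mm high (z), about 0.1 kg. Origin at the centre of its underside. The broad sides (75 x 45 mm) face along its x axis. Easily grasped from above across the 35 mm.
- beam_gate: Fixed beam gate: a flat aluminium plate 90 mm (x) by 236 mm (y), 6 mm thick, with a grey block-shaped sensor head (50 mm in x, 30 mm in y, top 56 mm above the work surface) at its +y end and a thin steel reflector bracket with a round reflector (44 mm wide in x, top 54 mm above the work surface) at its -y end. They face each other along y, 170 mm clear between them (y = -85 to +85 mm). Origin on the work surface under the middle of the plate; z up. It stands at any small yaw.
- gate_mid (a point): The point on the plate's top face (6 mm above the work surface) midway between sensor head and reflector: the carton belongs here.
- hold_box: Fixed hold-to-run box: grey, 90 x 90 x 50 mm high with a steel cover plate to 53 mm, a cable gland on its +x side and a collar (30 mm across, top at 60 mm) from whose middle the plunger rises. Origin at the centre of its underside, z up.
- plunger_top (a point): Centre of the flat top of the plunger's black mushroom cap (44 mm across at its widest, the flat 32 mm across); 87.5 mm above the work surface when released. It moves with the cap.
- plunger (a joint): How far the plunger is pressed, straight down, in m: 0 released, 0.007 half way, 0.014 bottomed. A spring pushes it back up: about 2 N to start moving, 7 N half way, 12 N at the bottom. It has no latch.
- big_carton: Bystander: the larger printed carton, 45 x 85 x 60 mm high. Origin at the centre of its underside. Leave alone.
- parts_bin: Bystander: open parts bin, 130 x 107 x 63 mm. Origin at the centre of its underside. Leave alone.
- post_foot (a point): Fixed obstacle, always in the same place: foot of the square upright post of the conveyor frame (40 x 40 mm, about 1.5 m tall, sides along world x and y) just behind the work surface; this point is on its axis at the height of the work surface. Keep the arm clear of it, especially when swinging from one side to the other.
- plug_gauge: Bystander: knurled plug gauge lying on the work surface, 113 mm long (its y), 22 mm thick. Origin at the middle of its underside. Leave alone.
Things that resemble listed ones, but are neither listed nor needed, are in the scene too. What is shaped like the small_carton but black is not meant.

How it is judged:
By the outcome, as a careful person would: the job done as asked, in the order asked, and still so for the second after the job is handed in, while the arm keeps its last pose, push and grip.
It also fails if it takes over 53 s, if anything falls off the work surface, if the arm or the gripper's body presses on something with over 40 N, if the wrist force passes 120 N, or if a joint passes its speed limit or range.

### The arm

A 7-joint arm with a two-finger parallel gripper is mounted at the origin on a cart in front of the work surface, level with it; the furniture and walls round the work are solid. World frame = base frame: x ahead of the robot, y to its left, z up, the work surface at z = 0. Lengths are in m, angles in rad, forces in N, time in s.
With the tool pointing down it reaches from about 0.4 to 0.85 m from the base axis. Payload 4.5 kg.
Tool frame: the origin (TCP) lies midway between the tips of the shut fingers; the grasp point (between the pads) lies 19 mm behind it; z points along the fingers, y is the direction in which the jaws open and shut (so a half turn about z gives the same grasp; the last joint's range is limited). The gripper opens to 88 mm and grips with 3 to 60 N. Pads are 18 mm wide; open, the fingers measure 123 mm over their backs; the gripper's body (75 mm by 187 mm) begins 45 mm behind the grasp point.
Start: joints at [-1.228, 0.689, -0.195, 1.565, 0.157, 0.902, -0.215], TCP at [0.19, 0.595, 0.207] pointing down, gripper open.
Joint ranges: [-3.01, 3.01], [-0.46, 2.08], [-1.47, 1.51], [0.13, 2.56], [-1, 4.14], [0.04, 2.09], [-2.66, 2.66]. Speed limits (rad/s): [2.57, 2.57, 3.14, 3.14, 3.14, 3.14, 3.14].

### API

Orientations are given as a unit quaternion [x, y, z, w].
In Python, from plant import r gives the robot as it stands. The module is installed in compiled form; this text tells all that it offers.
- The arm moves only by the shell command python3 -m jog 'ROWS' [FORCE]. ROWS is JSON, a list of rows, each an object with "translation": the shift along the tool's x, y, z in units of 40 mm (1.0 is 40 mm), a list of three; "twist": the turn about the tool's z in units of 6 degrees (1.0 is 6 degrees); "claw": the opening in per cent of the stroke, from 0 (shut) to 100 (fully open). A call has 1 to 20 rows; each row shifts and turns the commanded pose from where the row before left it, along the tool's axes as they then stand; what a row does not reach is not made up. A row lasts 1/12 s, in which the tool goes at most 41.7 mm and 7.16 degrees, less where a joint would pass 70% of its speed; a pose out of reach is approached as far as the arm can. A call is refused whole if a number of a shift passes 1 or a number of a turn 1, either way. A call with a gripper value outside its range is refused whole. The fingers move at their own pace and stop on an object; FORCE is the grip in N (left out, the last holds). Time passes only in rows, so rows that do not move let the fingers close. It gives the time, the measured TCP pose, the force and the opening at its end, in the units of the state.
- r.get_state(): the state, without advancing time (a new reading comes with each control period).
- r.snapshot(name): name is "side" or "top"; returns a dict with "img" (480x640x3 uint8, red, green, blue), "fx", "fy", "cx", "cy" (pixels), "dist_coeffs" ([k1, k2, p1, p2, k3] as OpenCV has them; the pictures are not rectified), "origin" and "rotation" of the camera in the world. Camera axes: x right, y up, looking along -z (the intrinsics and any distortion apply to the point x, -y, -z); pixel columns grow to the right and rows downward; lengths in m; the calibration is good to about 2 mm. A picture is of the moment at which its call begins. There is no depth.
- r.finish_job(): hands the job in, once; it reports no verdict.
Trained networks look in the newest picture that a camera, given by its name, has taken for a name from the list of things; names that differ only in an ending like _2 or _b are one class to them, and where a whole thing is asked for, a point or a joint stands for the part that bears it (a point fixed in the world has none). Each returns a list of dicts, best first, with "confidence" (0 to 1); they miss things now and then, are a little off and sometimes report something else, mostly with a low value. They report only what shows in the picture. A call takes as long as a camera call. They do not tell look-alikes from the thing itself.
- r.spot_in(label, camera): "rect" ([left, top, right, bottom] in pixels, round what is visible of it).
- r.spot_point(label, camera): "location" ([row, column] in pixels: a listed point, or the origin of a listed thing).
The state is a dict: "clock": time; "q": joint angles; "qd": joint speeds; "joint_torque": joint torques, N m; "tool_pos": TCP position; "eef_rot": TCP orientation; "contact_force": force on the tool from outside, world axes, zero at the start; "moment": the same for the moment, N m; "opening": opening from 0.0 (shut) to 1.0 (fully open).
Only numpy, scipy, OpenCV 4.12 (cv2) and the standard library are available. Lean on these libraries where they do the work, as an engineer would, in place of code of your own. Each camera call takes 0.05 s, during which the arm holds its last target. There are 200 camera calls.

## Working session

There is one attempt and no reset: what is moved stays moved. The work goes in short steps, Python scripts to look and compute and a shell command to move; the robot and the scene stay as the last step left them, time stands still between calls to the robot, and variables do not carry over. Pictures are saved under pics/ and viewed, about 8 in all and at most 12, crops included, and the job is handed in when it is done.

```bash
mkdir -p pics
cat > h.py <<'E'
import numpy as np, cv2
from plant import r
from scipy.spatial.transform import Rotation as R
def snap(n,f=None):
    s=r.snapshot(n)
    if f: cv2.imwrite('pics/'+f,s['img'][:,:,::-1])
    return s
def K(s): return np.array([[s['fx'],0,s['cx']],[0,s['fy'],s['cy']],[0,0,1.]])
def rot(s):
    a=np.array(s['rotation'],float)
    return a if a.shape==(3,3) else R.from_quat(a).as_matrix()
def ray(s,rc,z):
    p=cv2.undistortPoints(np.array([[[rc[1],rc[0]]]],float),K(s),np.array(s['dist_coeffs'],float))[0,0]
    d=rot(s)@np.array([p[0],-p[1],-1]); o=np.array(s['origin'])
    return o+d*(z-o[2])/d[2]
def proj(s,P):
    c=(np.atleast_2d(P)-np.array(s['origin']))@rot(s); c=c*[1,-1,-1]
    return cv2.projectPoints(c,np.zeros(3),np.zeros(3),K(s),np.array(s['dist_coeffs'],float))[0][:,0]
E
python3 - <<'E'
from h import *
print(r.get_state())
zs=dict(small_carton=0,beam_gate=0,gate_mid=.006,hold_box=0,plunger_top=.0875,big_carton=0,parts_bin=0,plug_gauge=0)
for c in('top','side'):
    s=snap(c,c+'0.png'); print(c,s['origin'],np.round(rot(s),2).tolist(),s['fx'])
    for l,z in zs.items():
        for d in r.spot_point(l,c)[:3]: print(l,np.round(d['location']),round(d['confidence'],2),ray(s,d['location'],z).round(3))
        if 'carton' in l: print([(np.round(d['rect']).tolist(),round(d['confidence'],2)) for d in r.spot_in(l,c)[:4]])
E
```

```text
{'clock': 0.0, 'q': array([-1.22819866,  0.68996181, -0.19451541,  1.56628817,  0.15734159,
        0.90248725, -0.21513253]), 'qd': array([ 0.00010464, -0.00068638,  0.00181399,  0.0006418 ,  0.00109427,
        0.00012777,  0.00043098]), 'joint_torque': array([ 2.84855460e-04, -5.27555251e+01, -1.26682207e+00, -1.53427684e+01,
       -5.26627398e-02,  6.42280225e-03,  1.57925165e-04]), 'tool_pos': array([0.1898073 , 0.59479846, 0.20663884]), 'eef_rot': array([ 1.53750535e-01,  9.88109310e-01, -8.72702262e-04, -5.64981679e-05]), 'contact_force': array([-0.19652258, -0.24178599, -0.96228452]), 'moment': array([ 0.00507794,  0.04830124, -0.0436568 ]), 'opening': 0.9989911623143201}
top [ 0.25629662 -0.02264406  1.40522442] [[-0.01, 0.98, -0.18], [-1.0, -0.01, 0.01], [0.01, 0.18, 0.98]] 502.7409324569073
small_carton [244. 466.] 0.82 [ 0.504 -0.437  0.   ]
small_carton [251. 418.] 0.64 [ 0.486 -0.301  0.   ]
[([406.0, 237.0, 440.0, 262.0], 0.82), ([454.0, 235.0, 481.0, 257.0], 0.74)]
beam_gate [264. 346.] 0.85 [ 0.452 -0.095  0.   ]
beam_gate [270. 254.] 0.29 [0.437 0.162 0.   ]
gate_m
[... 445 characters left out ...]
66, -0.73], [-0.02, 0.74, 0.67]] 502.2899991099277
small_carton [331. 338.] 0.61 [ 0.498 -0.307  0.   ]
[([326.0, 310.0, 346.0, 342.0], 0.87), ([336.0, 343.0, 352.0, 380.0], 0.86)]
beam_gate [275. 312.] 0.78 [ 0.457 -0.092  0.   ]
beam_gate [168. 305.] 0.32 [0.505 0.472 0.   ]
gate_mid [275. 313.] 0.8 [ 0.461 -0.097  0.006]
hold_box [167. 304.] 0.73 [0.499 0.478 0.   ]
hold_box [191. 291.] 0.72 [0.438 0.333 0.   ]
plunger_top [171. 292.] 0.41 [0.446 0.33  0.088]
big_carton [402. 314.] 0.6 [ 0.408 -0.504  0.   ]
[([305.0, 372.0, 324.0, 419.0], 0.89)]
parts_bin [167. 304.] 0.6 [0.502 0.478 0.   ]
plug_gauge [222. 297.] 0.55 [0.441 0.161 0.   ]
plug_gauge [404. 316.] 0.28 [ 0.412 -0.509  0.   ]
```

View pics/top0.png

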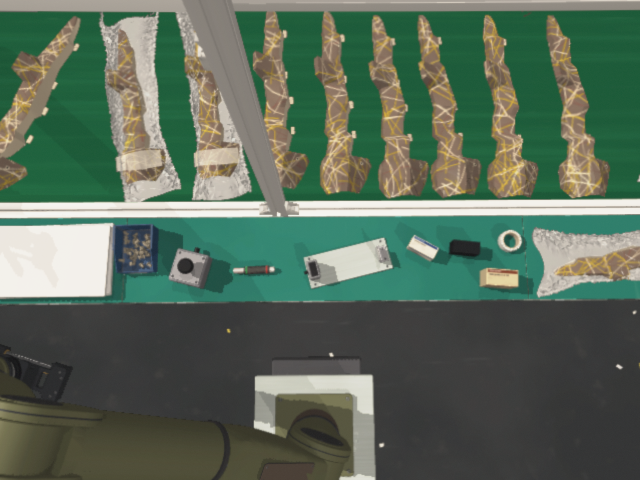

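View pics/side0.png

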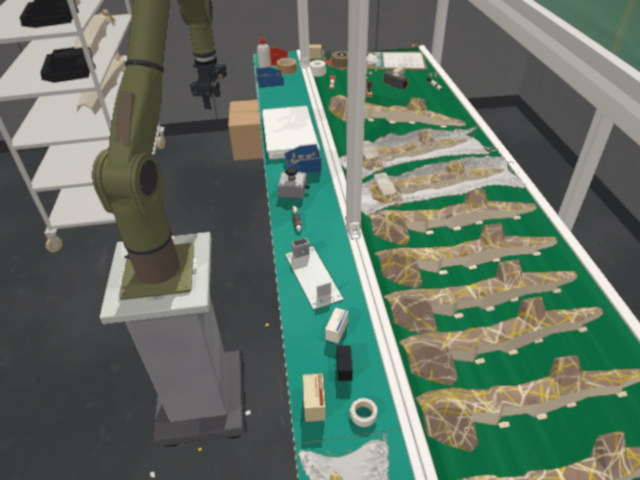

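```bash
cat > fit.py <<'E'
from h import *
from scipy.optimize import minimize
def box(x0,x1,y0,y1,z0,z1): return [[x,y,z] for x in(x0,x1) for y in(y0,y1) for z in(z0,z1)]
CART=np.array(box(-.0175,.0175,-.0375,.0375,0,.045))
GATE=np.array(box(-.045,.045,-.118,.118,0,.006)+box(-.025,.025,.085,.115,0,.056)+box(-.022,.022,-.09,-.085,0,.054))
def place(M,p): 
    c,s=np.cos(p[2]),np.sin(p[2]); return M@np.array([[c,-s,0],[s,c,0],[0,0,1]]).T+[p[0],p[1],p[3] if len(p)>3 else 0]
def mask(s,M,p,m=9):
    hsv=cv2.cvtColor(s['img'],cv2.COLOR_RGB2HSV)
    fg=~((abs(hsv[...,0].astype(int)-82)<14)&(hsv[...,1]>95))
    q=proj(s,place(M,p)); l,t=(q.min(0)-m).astype(int); rr,b=(q.max(0)+m).astype(int)
    k=np.zeros(fg.shape,np.uint8); k[t:b,l:rr]=fg[t:b,l:rr]
    n,lab,st,_=cv2.connectedComponentsWithStats(k); i=1+st[1:,4].argmax()
    return (lab==i).astype(np.uint8)
U=8
def fill(q,o,shape):
    im=np.zeros(shape,np.uint8); cv2.fillConvexPoly(im,cv2.convexHull(np.round(((q-o+.5)*U)).astype(np.int32)),1); return im
def fit(views,M,p0,free=3,m=9):
    dat=[]
    for s in views:
        k=mask(s,M,p0,m); ys,xs=np.nonzero(k); o=np.array([xs.min()-12,ys.min()-12]); w,h=xs.max()+12-o[0],ys.max()+12-o[1]
        big=cv2.resize(k[o[1]:o[1]+h,o[0]:o[0]+w]*255,None,fx=U,fy=U,interpolation=cv2.INTER_LINEAR)>127
        c=np.argwhere(big)[:,::-1].astype(np.int32); im=np.zeros(big.shape,np.uint8); cv2.fillConvexPoly(im,cv2.convexHull(c),1)
        dat.append((s,o,im))
    def cost(d,ds=None):
        p=np.array(p0)+np.array(d)*[.01,.01,.1][:free]
        v=[]
        for s,o,im in dat:
            f=fill(proj(s,place(M,p)),o,im.shape); v.append(1-(f&im).sum()/(f|im).sum())
        return np.mean(v)
    best=min((minimize(cost,[0,0,a],method='Nelder-Mead',options=dict(initial_simplex=[[0,0,a],[1,0,a],[0,1,a],[0,0,a+1.5]])) for a in(-3,-1,1,3)),key=lambda z:z.fun)
    return np.array(p0)+best.x*[.01,.01,.1],best.fun
E
python3 - <<'E'
from fit import *
S={c:snap(c) for c in('top','side')}
def yaw(a,b): return
h=ray(S['top'],(269,313),.05);rf=ray(S['top'],(250,383),.05); d=h-rf; yg=np.arctan2(-d[0],d[1]); print('gate yaw0',yg)
for n,M,p in(('gate',GATE,[.455,-.097,yg]),('cart',CART,[.492,-.304,.3])):
    for v in(['top'],['side'],['top','side']):
        f=fit([S[c] for c in v],M,p); print(n,v,f[0].round(4),round(f[1],3))
    P=f[0]
    for c in S: cv2.polylines(S[c]['img'],[cv2.convexHull(np.round(proj(S[c],place(M,P))).astype(np.int32))],True,(255,0,0),1)
a=S['top']['img'][215:305,160:480];b=S['side']['img'][150:350,240:400]
cv2.imwrite('pics/f1.png',cv2.resize(a,(800,225))[:,:,::-1])
cv2.imwrite('pics/f1.png',np.vstack([cv2.resize(a,(750,211),interpolation=2),np.pad(cv2.resize(b,(300,375),interpolation=2),((0,0),(0,450),(0,0)))])[:,:,::-1])
for px in((265,186),(268,193)): print(ray(S['top'],px,.0875))
print(ray(S['side'],(171,291),.0875), ray(S['top'],(210,277),0),ray(S['side'],(232,354),0))
E
```

```text
gate yaw0 0.25850389897593257
gate ['top'] [ 0.4552 -0.0987  0.2489] 0.081
gate ['side'] [ 0.4583 -0.0994  0.2446] 0.059
gate ['top', 'side'] [ 0.4568 -0.0996  0.242 ] 0.072
cart ['top'] [ 0.4913 -0.3071 -0.5056] 0.126
cart ['side'] [ 0.4947 -0.3046 -0.5577] 0.121
cart ['top', 'side'] [ 0.4938 -0.3057 -0.5319] 0.131
[0.43971595 0.33081748 0.0875    ]
[0.43160053 0.3121965  0.0875    ]
[0.4417441  0.33021384 0.0875    ] [0.60892343 0.10075589 0.        ] [0.6160639  0.07809704 0.        ]
```

View pics/f1.png

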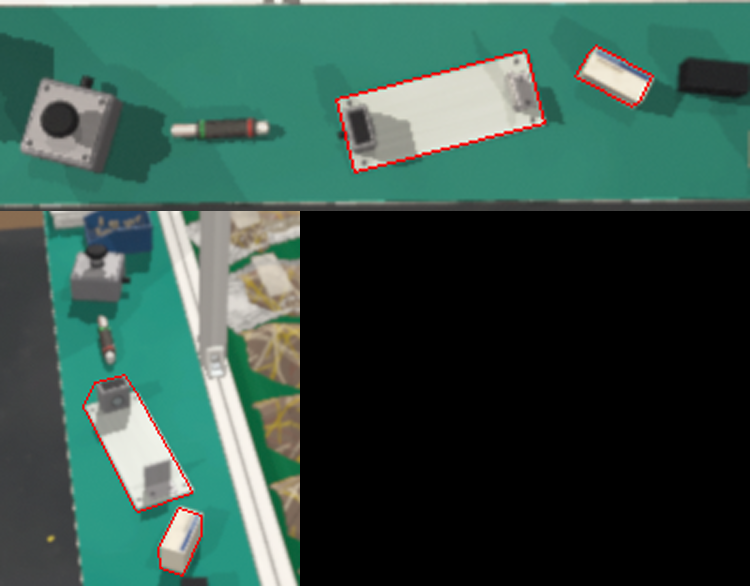

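The plate, carton, plunger cap and post are located. Heights and sizes agree to about 3 mm between the two cameras: gate (0.457, -0.100, yaw 0.245), carton (0.494, -0.306, yaw -0.53), plunger (0.44, 0.33). I'm swinging to the middle first and keeping well inside the post.

```bash
python3 -m jog '[{"translation":[-0.66,-0.72,0],"twist":0,"claw":100},{"translation":[-0.66,-0.72,0],"twist":0,"claw":100},{"translation":[-0.66,-0.72,0],"twist":0,"claw":100},{"translation":[-0.66,-0.72,0],"twist":0,"claw":100},{"translation":[-0.66,-0.72,0],"twist":0,"claw":100},{"translation":[-0.66,-0.72,0],"twist":0,"claw":100},{"translation":[-0.66,-0.72,0],"twist":0,"claw":100},{"translation":[-0.66,-0.72,0],"twist":0,"claw":100},{"translation":[-0.66,-0.72,0],"twist":0,"claw":100},{"translation":[-0.66,-0.72,0],"twist":0,"claw":100},{"translation":[-0.66,-0.72,0],"twist":0,"claw":100},{"translation":[-0.66,-0.72,0],"twist":0,"claw":100},{"translation":[-0.66,-0.72,0],"twist":0,"claw":100},{"translation":[-0.66,-0.72,0],"twist":0,"claw":100}]' 30
python3 -m jog '[{"translation":[0,0,0],"twist":1,"claw":100},{"translation":[0,0,0],"twist":1,"claw":100},{"translation":[0,0,0],"twist":1,"claw":100},{"translation":[0,0,0],"twist":1,"claw":100},{"translation":[0,0,0],"twist":1,"claw":100},{"translation":[0,0,0],"twist":1,"claw":100},{"translation":[0,0,0],"twist":1,"claw":100},{"translation":[0,0,0],"twist":1,"claw":100},{"translation":[0,0,0],"twist":1,"claw":100},{"translation":[0,0,0],"twist":1,"claw":100},{"translation":[0,0,0],"twist":1,"claw":100},{"translation":[0,0,0],"twist":1,"claw":100},{"translation":[0,0,0],"twist":1,"claw":100},{"translation":[0,0,0],"twist":1,"claw":100},{"translation":[0,0,0],"twist":1,"claw":100},{"translation":[0,0,0],"twist":1,"claw":100},{"translation":[0,0,0],"twist":1,"claw":100}]'
cat >> h.py <<'E'
def to(x,y,z,psi):
    "tool-frame shift (units of 40 mm) to a world point, twist (units of 6 deg) to jaw direction psi (mod pi), twist done after the shift"
    s=r.get_state(); Q=R.from_quat(s['eef_rot']).as_matrix()
    t=Q.T@(np.array([x,y,z])-s['tool_pos'])/.04
    a=np.arctan2(Q[1,1],Q[0,1]); d=(psi-a+np.pi/2)%np.pi-np.pi/2
    print('clock',round(s['clock'],2),'pos',s['tool_pos'].round(4),'psi',round(a,4),'tilt',Q[:,2].round(3),'q',s['q'].round(2),'F',s['contact_force'].round(2),'open',round(s['opening'],3))
    print('shift',t.round(3),'twist',round(-np.degrees(d)/6,3))
E
python3 -c "
from h import *
to(.494,-.306,.10,-.532)"
```

```text
clock: 2.37
tool_pos: [0.4202, 0.0973, 0.2077]
eef_rot: [0.154, 0.988, 0.0, 0.0]
contact_force: [0.8, 0.6, -0.1]
opening: 0.997
clock: 3.78
tool_pos: [0.4197, 0.0992, 0.2076]
eef_rot: [0.866, 0.5, 0.0, -0.0]
contact_force: [-0.1, -0.0, 0.2]
opening: 1.0
clock 3.78 pos [0.4197 0.0992 0.2076] psi -0.523 tilt [ 0.001  0.    -1.   ] q [-0.53  0.46  0.28  2.14 -0.23  0.57 -0.61] F [-0.08 -0.03  0.22] open 1.0
shift [-7.851  6.668  2.686] twist 0.086
```

```bash
python3 -m jog '[{"translation":[-0.714,0.606,0.2],"twist":0,"claw":100},{"translation":[-0.714,0.606,0.2],"twist":0,"claw":100},{"translation":[-0.714,0.606,0.2],"twist":0,"claw":100},{"translation":[-0.714,0.606,0.2],"twist":0,"claw":100},{"translation":[-0.714,0.606,0.2],"twist":0,"claw":100},{"translation":[-0.714,0.606,0.2],"twist":0,"claw":100},{"translation":[-0.714,0.606,0.2],"twist":0,"claw":100},{"translation":[-0.714,0.606,0.2],"twist":0,"claw":100},{"translation":[-0.714,0.606,0.2],"twist":0,"claw":100},{"translation":[-0.714,0.606,0.2],"twist":0,"claw":100},{"translation":[-0.714,0.606,0.2],"twist":0.08,"claw":100},{"translation":[0,0,0],"twist":0,"claw":100},{"translation":[0,0,0],"twist":0,"claw":100}]'
python3 - <<'E'
from h import *
to(.494,-.306,.012,-.532)
a=snap('top')['img'][190:310,340:500];b=snap('side')['img'][230:370,240:400]
cv2.imwrite('pics/g1.png',np.hstack([cv2.resize(a,(400,300),interpolation=2),cv2.resize(b,(343,300),interpolation=2)])[:,:,::-1])
E
```

```text
clock: 4.87
tool_pos: [0.4949, -0.3086, 0.1188]
eef_rot: [0.868, 0.497, -0.0, 0.0]
contact_force: [0.9, 0.8, 0.5]
opening: 1.0
clock 4.87 pos [ 0.4949 -0.3086  0.1188] psi -0.5308 tilt [-0.    -0.001 -1.   ] q [ 0.4   0.76  0.14  1.79 -0.16  0.61  0.1 ] F [0.85 0.83 0.5 ] open 1.0
shift [ 0.047 -0.054  2.671] twist 0.012
```

View pics/g1.png

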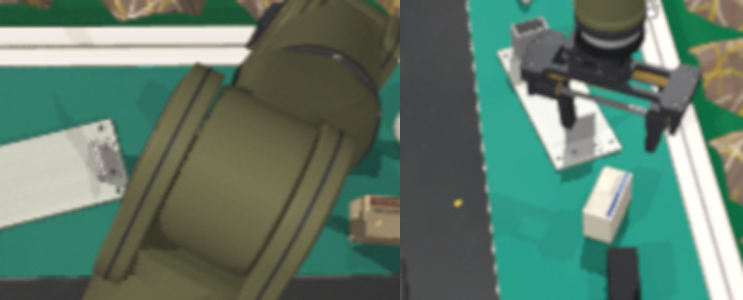

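The side view shows the open jaws above the carton and aligned across its 35 mm; the top view of it is hidden by the wrist. I'm descending and gripping.

```bash
python3 -m jog '[{"translation":[0.047,-0.054,0.5],"twist":0,"claw":100},{"translation":[0,0,0.6],"twist":0,"claw":100},{"translation":[0,0,0.6],"twist":0,"claw":100},{"translation":[0,0,0.5],"twist":0,"claw":100},{"translation":[0,0,0.3],"twist":0,"claw":100},{"translation":[0,0,0.17],"twist":0,"claw":100},{"translation":[0,0,0],"twist":0,"claw":60},{"translation":[0,0,0],"twist":0,"claw":20},{"translation":[0,0,0],"twist":0,"claw":20},{"translation":[0,0,0],"twist":0,"claw":20},{"translation":[0,0,0],"twist":0,"claw":20},{"translation":[0,0,0],"twist":0,"claw":20},{"translation":[0,0,0],"twist":0,"claw":20},{"translation":[0,0,0],"twist":0,"claw":20},{"translation":[0,0,0],"twist":0,"claw":20},{"translation":[0,0,0],"twist":0,"claw":20}]' 15
python3 -c "
from h import *
to(.494,-.306,.10,-.532)"
```

```text
clock: 6.3
tool_pos: [0.4945, -0.3032, 0.0127]
eef_rot: [0.867, 0.499, -0.0, -0.0]
contact_force: [-2.0, -0.2, 2.5]
opening: 0.388
clock 6.3 pos [ 0.4945 -0.3032  0.0127] psi -0.5266 tilt [-0.  0. -1.] q [ 0.42  0.92  0.09  1.84 -0.19  0.39  0.12] F [-1.96 -0.2   2.52] open 0.388
shift [-0.067  0.024 -2.183] twist 0.051
```

```bash
python3 -m jog '[{"translation":[0,0,-0.3],"twist":0,"claw":20},{"translation":[0,0,-0.6],"twist":0,"claw":20},{"translation":[0,0,-0.8],"twist":0,"claw":20},{"translation":[0,0,-0.8],"twist":0,"claw":20},{"translation":[0,0,-0.5],"twist":0.6,"claw":20},{"translation":[0,0,0],"twist":1,"claw":20},{"translation":[0,0,0],"twist":1,"claw":20},{"translation":[0,0,0],"twist":1,"claw":20},{"translation":[0,0,0],"twist":1,"claw":20},{"translation":[0,0,0],"twist":1,"claw":20},{"translation":[0,0,0],"twist":1,"claw":20},{"translation":[0,0,0],"twist":1,"claw":20},{"translation":[0,0,0],"twist":0,"claw":20},{"translation":[0,0,0],"twist":0,"claw":20}]'
python3 -c "
from h import *
to(.457,-.0995,.10,-1.326)"
```

```text
clock: 7.47
tool_pos: [0.4946, -0.303, 0.1329]
eef_rot: [0.992, 0.125, -0.0, -0.0]
contact_force: [0.1, 0.0, -1.4]
opening: 0.387
clock 7.47 pos [ 0.4946 -0.303   0.1329] psi -1.3193 tilt [-0.  0. -1.] q [ 0.26  0.76  0.37  1.79 -0.42  0.66 -0.45] F [ 0.14  0.01 -1.44] open 0.387
shift [ 0.355 -5.16   0.824] twist 0.064
```

```bash
python3 -m jog '[{"translation":[0.04,-0.36,0],"twist":0.06,"claw":20},{"translation":[0.04,-0.7,0],"twist":0,"claw":20},{"translation":[0.04,-0.8,0],"twist":0,"claw":20},{"translation":[0.04,-0.8,0],"twist":0,"claw":20},{"translation":[0.04,-0.8,0],"twist":0,"claw":20},{"translation":[0.05,-0.7,0.1],"twist":0,"claw":20},{"translation":[0.05,-0.6,0.3],"twist":0,"claw":20},{"translation":[0.05,-0.4,0.4],"twist":0,"claw":20},{"translation":[0,0,0],"twist":0,"claw":20},{"translation":[0,0,0],"twist":0,"claw":20},{"translation":[0,0,0],"twist":0,"claw":20}]'
python3 - <<'E'
from fit import *
to(.457,-.0995,.0187,-1.326)
s=snap('side'); st=r.get_state(); p=st['tool_pos']
q=R.from_quat(st['eef_rot']).as_matrix()
for M,P,col in((GATE,[.457,-.0995,.245,0],(255,0,0)),(CART,[p[0],p[1],-1.326,p[2]-.0127],(255,0,255)),(CART,[.457,-.0995,-1.326,.006],(0,0,255))):
    cv2.polylines(s['img'],[cv2.convexHull(np.round(proj(s,place(M,P))).astype(np.int32))],True,col,1)
b=s['img'][180:330,240:400]
cv2.imwrite('pics/g2.png',cv2.resize(b,None,fx=4,fy=4,interpolation=2)[:,:,::-1])
E
```

```text
clock: 8.38
tool_pos: [0.4594, -0.101, 0.1012]
eef_rot: [0.993, 0.121, 0.001, 0.001]
contact_force: [0.2, -1.1, -0.2]
opening: 0.38
clock 8.38 pos [ 0.4594 -0.101   0.1012] psi -1.3288 tilt [ 0.002 -0.001 -1.   ] q [-0.07  0.71  0.3   2.14 -0.56  0.37 -0.64] F [ 0.2  -1.09 -0.16] open 0.38
shift [-0.052 -0.055  2.064] twist -0.027
```

View pics/g2.png

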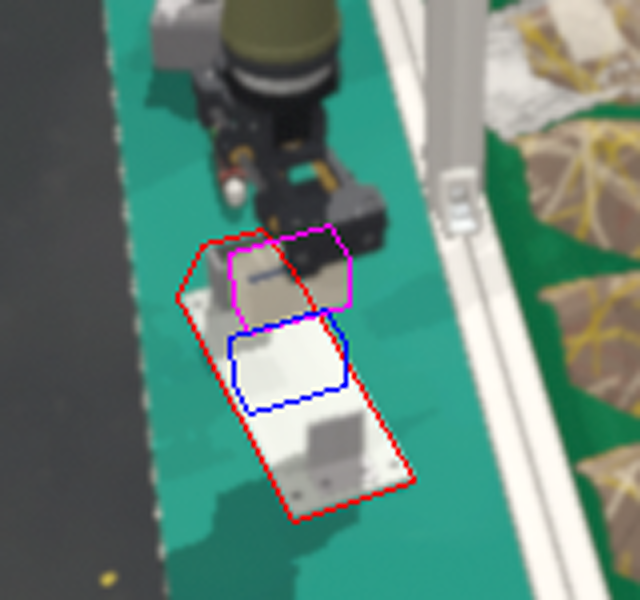

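The held carton matches its predicted outline over the plate, at rows 55–82 and columns 57–88 of the unscaled crop. The side view agrees, so I'm lowering.

```bash
python3 -m jog '[{"translation":[-0.052,-0.055,0.4],"twist":-0.03,"claw":20},{"translation":[0,0,0.5],"twist":0,"claw":20},{"translation":[0,0,0.45],"twist":0,"claw":20},{"translation":[0,0,0.3],"twist":0,"claw":20},{"translation":[0,0,0.2],"twist":0,"claw":20},{"translation":[0,0,0.1],"twist":0,"claw":20},{"translation":[0,0,0.05],"twist":0,"claw":20},{"translation":[0,0,0],"twist":0,"claw":20},{"translation":[0,0,0],"twist":0,"claw":20},{"translation":[0,0,0],"twist":0,"claw":20}]'
python3 -c "
from h import *
to(.457,-.0995,.0187,-1.326)"
```

```text
clock: 9.27
tool_pos: [0.4566, -0.098, 0.0212]
eef_rot: [0.992, 0.122, 0.001, 0.0]
contact_force: [-0.0, -0.2, -0.7]
opening: 0.388
clock 9.27 pos [ 0.4566 -0.098   0.0212] psi -1.3254 tilt [ 0.001 -0.    -1.   ] q [ 0.04  0.85  0.11  2.18 -0.63  0.14 -0.58] F [-0.01 -0.22 -0.73] open 0.388
shift [0.001 0.038 0.063] twist 0.005
```

```bash
python3 -m jog '[{"translation":[0,0.035,0.03],"twist":0,"claw":20},{"translation":[0,0,0.04],"twist":0,"claw":20},{"translation":[0,0,0],"twist":0,"claw":20},{"translation":[0,0,0],"twist":0,"claw":20},{"translation":[0,0,0],"twist":0,"claw":20}]'
python3 -c "
from h import *
to(.457,-.0995,.0187,-1.326)"
```

```text
clock: 9.68
tool_pos: [0.4569, -0.0992, 0.0182]
eef_rot: [0.992, 0.122, 0.001, 0.0]
contact_force: [0.3, -0.2, 5.3]
opening: 0.386
clock 9.68 pos [ 0.4569 -0.0992  0.0182] psi -1.3253 tilt [ 0.001  0.    -1.   ] q [ 0.05  0.86  0.11  2.17 -0.64  0.14 -0.57] F [ 0.28 -0.24  5.34] open 0.386
shift [-0.001  0.009 -0.011] twist 0.007
```

Contact with the plate reads 5 N. Now I release and rise.

```bash
python3 -m jog '[{"translation":[0,0,0],"twist":0,"claw":45},{"translation":[0,0,0],"twist":0,"claw":55},{"translation":[0,0,0],"twist":0,"claw":65},{"translation":[0,0,0],"twist":0,"claw":65},{"translation":[0,0,0],"twist":0,"claw":65},{"translation":[0,0,0],"twist":0,"claw":65},{"translation":[0,0,-0.2],"twist":0,"claw":65},{"translation":[0,0,-0.5],"twist":0,"claw":65},{"translation":[0,0,-0.8],"twist":0,"claw":65},{"translation":[0,0,-0.9],"twist":0,"claw":65},{"translation":[0,0,-0.9],"twist":0,"claw":65},{"translation":[0,0,-0.9],"twist":0,"claw":0},{"translation":[0,0,-0.4],"twist":0,"claw":0}]'
python3 -c "
from h import *
to(.43,.20,.2,-1.326)"
```

```text
clock: 10.77
tool_pos: [0.4577, -0.0999, 0.2061]
eef_rot: [0.993, 0.122, 0.003, 0.001]
contact_force: [0.9, -0.3, -0.6]
opening: 0.524
clock 10.77 pos [ 0.4577 -0.0999  0.2061] psi -1.3264 tilt [ 0.005 -0.001 -1.   ] q [-0.21  0.54  0.51  2.05 -0.43  0.65 -0.74] F [ 0.91 -0.31 -0.58] open 0.524
shift [ 1.143 -7.443  0.142] twist -0.004
```

```bash
python3 -m jog '[{"translation":[0.06,-0.4,0],"twist":0,"claw":0},{"translation":[0.12,-0.8,0],"twist":0,"claw":0},{"translation":[0.13,-0.88,0],"twist":0,"claw":0},{"translation":[0.13,-0.88,0],"twist":0,"claw":0},{"translation":[0.13,-0.88,0],"twist":0,"claw":0},{"translation":[0.13,-0.88,0],"twist":0,"claw":0},{"translation":[0.13,-0.88,0],"twist":0,"claw":0},{"translation":[0.13,-0.88,0],"twist":0,"claw":0},{"translation":[0.13,-0.88,0],"twist":0,"claw":0},{"translation":[0,0,0],"twist":0,"claw":0},{"translation":[0,0,0],"twist":0,"claw":0}]'
python3 - <<'E'
from fit import *
to(.4405,.3305,.11,-1.326)
S={c:snap(c) for c in('top','side')}
for c in S:
    for d in r.spot_point('plunger_top',c)[:2]: print(c,np.round(d['location'],1),round(d['confidence'],2),ray(S[c],d['location'],.0875).round(4))
    for M,P,col in((GATE,[.457,-.0995,.245,0],(255,0,0)),(CART,[.457,-.0995,-1.326,.006],(0,0,255))):
        cv2.polylines(S[c]['img'],[cv2.convexHull(np.round(proj(S[c],place(M,P))).astype(np.int32))],True,col,1)
a=S['top']['img'][215:305,160:420];b=S['side']['img'][150:310,240:400]
a=cv2.resize(a,(780,270),interpolation=2);b=cv2.resize(b,(320,320),interpolation=2)
cv2.imwrite('pics/g3.png',np.vstack([a,np.pad(b,((0,0),(0,460),(0,0)))])[:,:,::-1])
E
```

```text
clock: 11.68
tool_pos: [0.4264, 0.1992, 0.2019]
eef_rot: [0.992, 0.125, -0.0, -0.0]
contact_force: [-0.0, -1.1, 0.4]
opening: 0.001
clock 11.68 pos [0.4264 0.1992 0.2019] psi -1.3202 tilt [-0.     0.001 -1.   ] q [-0.9   0.57  0.58  2.05 -0.5   0.67 -1.31] F [-0.04 -1.11  0.36] open 0.001
shift [ 1.157 -3.091  2.3  ] twist 0.055
side [173.7 291.9] 0.57 [0.4432 0.3133 0.0875]
```

View pics/g3.png

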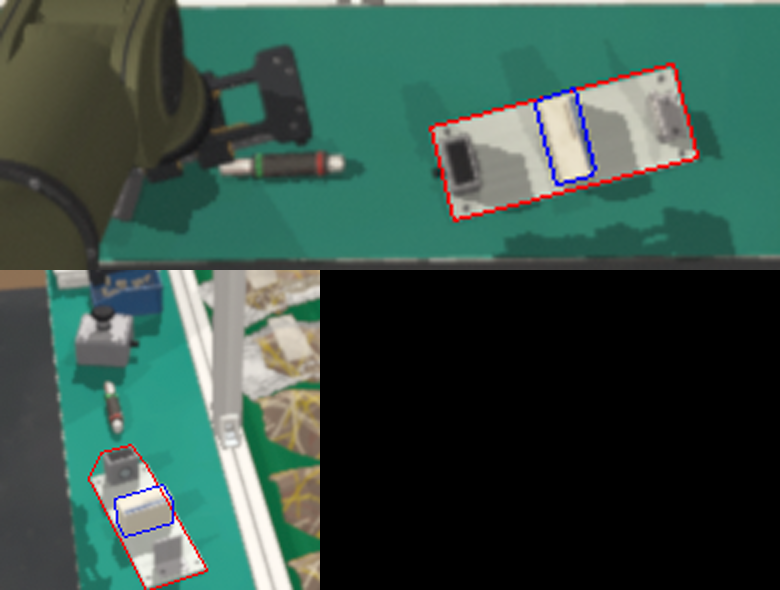

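The carton stands on its predicted outline: top view columns 535–595, rows 90–185 of the crop. Both views agree, so it is midway and square. I'm refining the plunger from the first, unobstructed pictures.

Run:
```python
from fit import *
for c,(r0,r1,c0,c1) in dict(top=(252,282,172,200),side=(160,186,278,304)).items():
    s=snap(c); g=cv2.cvtColor(cv2.imread(f'pics/{c}0.png'),cv2.COLOR_BGR2GRAY)[r0:r1,c0:c1]
    n,l,st,ce=cv2.connectedComponentsWithStats((g<55).astype(np.uint8))
    for i in range(1,n):
        if st[i,4]>20: print(c,st[i],(ce[i]+[c0,r0]).round(1),ray(s,(ce[i]+[c0,r0])[::-1],.08).round(4))
    q=proj(s,np.array([[.44+.022*np.cos(t),.33+.022*np.sin(t),.08] for t in np.linspace(0,6.2,30)])); print(q.min(0).round(1),q.max(0).round(1),q.mean(0).round(1))
to(.4405,.3305,.11,-1.326)
```

```text
top [  7   7  14  14 162] [185.5 265.7] [0.4388 0.3341 0.08  ]
[178.7 257. ] [195.4 273.5] [187.1 265.1]
side [22  2  4  9 28] [301.8 165.4] [0.4834 0.3698 0.08  ]
side [ 8 10 12  6 33] [290.9 172.7] [0.441 0.331 0.08 ]
[284.3 169.3] [297.  176.5] [290.8 172.9]
clock 11.98 pos [0.4275 0.1955 0.2021] psi -1.3286 tilt [ 0. -0. -1.] q [-0.89  0.57  0.59  2.05 -0.5   0.67 -1.31] F [-0.08 -0.53 -0.26] open 0.009
shift [ 1.125 -3.2    2.302] twist -0.024
```

```bash
python3 -m jog '[{"translation":[0.22,-0.65,0],"twist":0,"claw":0},{"translation":[0.22,-0.65,0],"twist":0,"claw":0},{"translation":[0.22,-0.65,0],"twist":0,"claw":0},{"translation":[0.22,-0.65,0.2],"twist":0,"claw":0},{"translation":[0.22,-0.65,0.6],"twist":0,"claw":0},{"translation":[0,0,0.7],"twist":0,"claw":0},{"translation":[0,0,0.6],"twist":0,"claw":0},{"translation":[0,0,0.25],"twist":0,"claw":0},{"translation":[0,0,0],"twist":0,"claw":0},{"translation":[0,0,0],"twist":0,"claw":0},{"translation":[0,0,0],"twist":0,"claw":0},{"translation":[0,0,0],"twist":0,"claw":0}]'
python3 - <<'E'
from h import *
to(.44,.3325,.0875,-1.326)
a=snap('side')['img'][120:220,240:340]
cv2.imwrite('pics/g4.png',cv2.resize(a,(500,500),interpolation=2)[:,:,::-1])
E
```

```text
clock: 12.98
tool_pos: [0.4396, 0.3338, 0.1094]
eef_rot: [0.993, 0.122, 0.001, -0.001]
contact_force: [0.5, 0.6, -0.2]
opening: 0.003
clock 12.98 pos [0.4396 0.3338 0.1094] psi -1.3265 tilt [ 0.002  0.002 -1.   ] q [-1.01  0.8   0.49  1.9  -0.63  0.6  -1.44] F [ 0.5   0.58 -0.19] open 0.003
shift [0.    0.036 0.546] twist -0.005
```

View pics/g4.png

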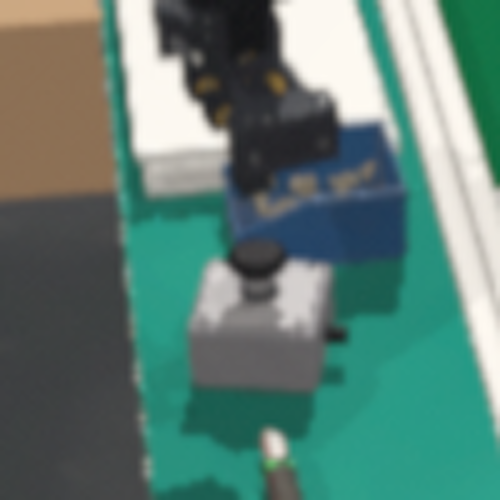

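The fingertip shows at crop (255, 190) and the cap at (258, 247). That gap looks larger than the 22 mm I expect, so I'll check it against the projection.

Run:
```python
from h import *
s=snap('side'); p=r.get_state()['tool_pos']
for P in(p,[.44,.3325,.0875],[.44,.3325,.08]):
    q=proj(s,np.array(P)[None])[0]; print(np.round(P,3),q.round(1),((q-[240,120])*5).round())
print(r.get_state()['clock'])
```

```text
[0.439 0.334 0.109] [289.8 165.2] [249. 226.]
[0.44  0.332 0.088] [290.4 170.7] [252. 253.]
[0.44  0.332 0.08 ] [290.6 172.5] [253. 262.]
13.0833
```

Run:
```python
from h import *
s=snap('side'); p=r.get_state()['tool_pos']
a=s['img'][135:195,260:320]
a=cv2.resize(a,(600,600),interpolation=cv2.INTER_CUBIC)
a=np.clip(a.astype(float)*1.8,0,255).astype(np.uint8)
q=((proj(s,np.array([p,[.44,.3325,.0875]]))-[260,135]+.5)*10).astype(int)
for k in q: cv2.circle(a,tuple(map(int,k)),5,(255,0,0),-1)
cv2.imwrite('pics/g5.png',a[:,:,::-1])
to=None
```

```text
(no output)
```

View pics/g5.png

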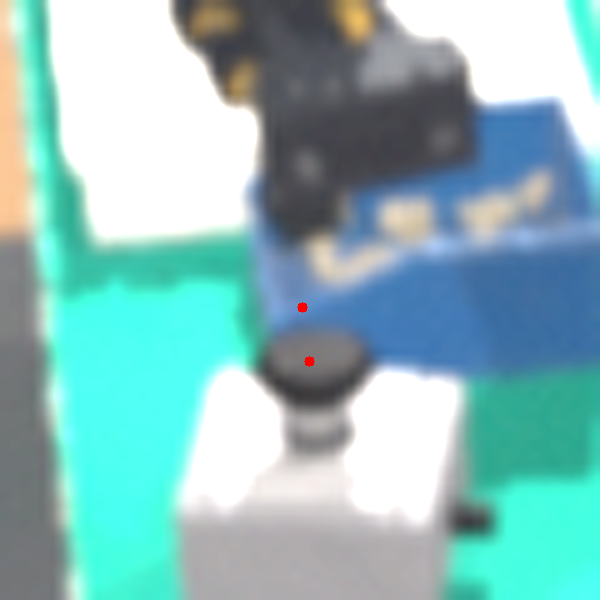

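The cap matches its prediction. The visible fingertip sits about 6 px above where the TCP should project, so I won't trust the height alone. I'll descend in small steps and find contact by force.

```bash
cat >> h.py <<'E'
def fz():
    "mean of readings over a few control periods (camera call lets time pass)"
    z=[];f=[]
    for _ in range(4):
        r.snapshot('side'); s=r.get_state(); z.append(s['tool_pos'][2]); f.append(s['contact_force'])
    print('clock',round(s['clock'],2),'pos',s['tool_pos'].round(4),'z',np.round(z,4),'Fz',np.round([a[2] for a in f],2),'mean',np.mean(f,0).round(2))
E
python3 -c "
from h import *
fz()"
python3 -m jog '[{"translation":[0,0.03,0.2],"twist":0,"claw":0},{"translation":[0,0,0.2],"twist":0,"claw":0},{"translation":[0,0,0.05],"twist":0,"claw":0},{"translation":[0,0,0],"twist":0,"claw":0},{"translation":[0,0,0],"twist":0,"claw":0}]'
python3 -c "
from h import *
fz()"
python3 -m jog '[{"translation":[0,0,0.05],"twist":0,"claw":0},{"translation":[0,0,0.05],"twist":0,"claw":0},{"translation":[0,0,0],"twist":0,"claw":0},{"translation":[0,0,0],"twist":0,"claw":0}]'
python3 -c "
from h import *
fz()"
```

```text
clock 13.33 pos [0.4384 0.3339 0.1081] z [0.1086 0.1084 0.1082 0.1081] Fz [-0.08  0.44  0.12 -0.86] mean [ 0.07 -0.16 -0.09]
clock: 13.75
tool_pos: [0.4385, 0.3323, 0.0894]
eef_rot: [0.993, 0.122, -0.0, 0.0]
contact_force: [1.2, 0.1, 0.7]
opening: 0.009
clock 13.95 pos [0.4389 0.3327 0.09  ] z [0.0897 0.0898 0.0899 0.09  ] Fz [-0.41 -0.03  0.18  0.29] mean [ 0.39 -0.46  0.01]
clock: 14.28
tool_pos: [0.4386, 0.3326, 0.0857]
eef_rot: [0.992, 0.122, -0.0, -0.0]
contact_force: [-0.0, 0.1, -0.3]
opening: 0.006
clock 14.48 pos [0.4388 0.3326 0.0859] z [0.0858 0.0858 0.0858 0.0859] Fz [ 0.39 -0.22  0.2   0.55] mean [ 0.42 -0.33  0.23]
```

There's no contact yet at TCP 0.086, so the tip does end short of the nominal TCP. I'm carrying on in small steps.

```bash
python3 -m jog '[{"translation":[0,0,0.05],"twist":0,"claw":0},{"translation":[0,0,0.05],"twist":0,"claw":0},{"translation":[0,0,0],"twist":0,"claw":0},{"translation":[0,0,0],"twist":0,"claw":0}]'
python3 - <<'E'
from h import *
fz()
s=snap('side'); p=r.get_state()['tool_pos']
a=s['img'][135:195,260:320]
a=cv2.resize(a,(500,500),interpolation=cv2.INTER_CUBIC)
a=np.clip(a.astype(float)*1.8,0,255).astype(np.uint8)
cv2.imwrite('pics/g6.png',a[:,:,::-1])
E
```

```text
clock: 14.82
tool_pos: [0.4386, 0.3325, 0.0816]
eef_rot: [0.992, 0.122, -0.0, 0.0]
contact_force: [0.4, -0.6, 0.3]
opening: 0.008
clock 15.02 pos [0.4387 0.3326 0.0819] z [0.0817 0.0818 0.0818 0.0819] Fz [-1.42 -0.65 -0.81 -0.44] mean [-0.29 -0.06 -0.83]
```

View pics/g6.png

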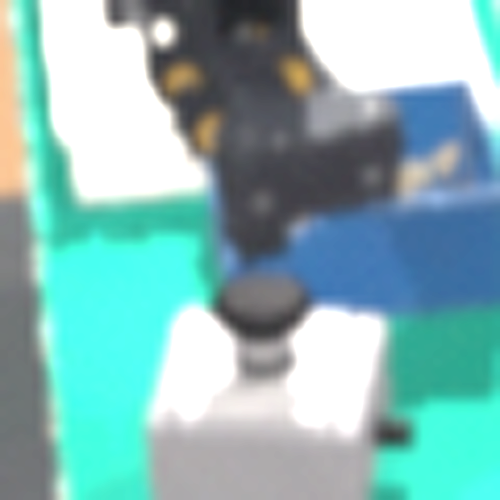

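The fingertip is at row ≈165 and the cap's top at row ≈170, with a visible gap. Either the tip is high or it is displaced in y. I'll compare with the earlier picture g1 and look in the top view.

Run:
```python
from h import *
s=snap('side')
for z in(.119,.135,.145): print(z,proj(s,np.array([[.4949,-.3086,z]]))[0].round(1))
print('seen g1 tips mid ~ (338.5,291.7)')
for z in(.0818,.1,.11): print(z,proj(s,np.array([[.4387,.3326,z]]))[0].round(1))
print('y+',proj(s,np.array([[.4387,.3726,.0818]]))[0].round(1))
t=snap('top'); print(proj(t,np.array([[.4387,.3326,.0818],[.44,.3325,.0875]])).round(1))
a=cv2.resize(t['img'][225:305,150:250],(500,400),interpolation=2)
b=cv2.resize(s['img'][120:200,250:330],(400,400),interpolation=2) 
cv2.imwrite('pics/g7.png',np.clip(a*1.6,0,255)[:,:,::-1].astype(np.uint8))
```

```text
0.119 [336.8 301.9]
0.135 [336.8 297.6]
0.145 [336.8 294.9]
seen g1 tips mid ~ (338.5,291.7)
0.0818 [290.2 172.1]
0.1 [289.8 167.7]
0.11 [289.7 165.2]
y+ [289.1 165.7]
[[185.9 265.7]
 [185.4 264.9]]
```

View pics/g7.png

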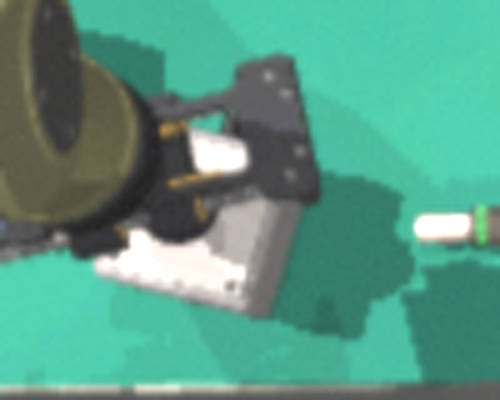

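The same tip offset, about 25–30 mm high, shows in g1, while xy is right: the cap lies under the fingers in the top view. I'm continuing the guarded descent.

```bash
python3 -m jog '[{"translation":[0,0,0.05],"twist":0,"claw":0},{"translation":[0,0,0.05],"twist":0,"claw":0},{"translation":[0,0,0],"twist":0,"claw":0},{"translation":[0,0,0],"twist":0,"claw":0}]'
python3 -c "
from h import *
fz()"
```

```text
clock: 15.5
tool_pos: [0.4386, 0.3325, 0.0776]
eef_rot: [0.992, 0.122, -0.0, 0.0]
contact_force: [0.0, -0.2, -0.4]
opening: 0.003
clock 15.7 pos [0.4387 0.3326 0.0779] z [0.0777 0.0778 0.0778 0.0779] Fz [-0.14 -0.59 -0.54  0.15] mean [ 0.19  0.37 -0.28]
```

```bash
python3 -m jog '[{"translation":[0,0,0.05],"twist":0,"claw":0},{"translation":[0,0,0.05],"twist":0,"claw":0},{"translation":[0,0,0],"twist":0,"claw":0},{"translation":[0,0,0],"twist":0,"claw":0}]'
python3 -c "
from h import *
fz()"
```

```text
clock: 16.03
tool_pos: [0.4385, 0.3325, 0.0736]
eef_rot: [0.992, 0.122, -0.0, 0.0]
contact_force: [0.5, 1.3, 0.6]
opening: 0.008
clock 16.23 pos [0.4387 0.3326 0.0739] z [0.0737 0.0738 0.0738 0.0739] Fz [-1.15  0.44  0.54  0.24] mean [0.01 0.   0.01]
```

```bash
python3 -m jog '[{"translation":[0,0,0.05],"twist":0,"claw":0},{"translation":[0,0,0.05],"twist":0,"claw":0},{"translation":[0,0,0],"twist":0,"claw":0},{"translation":[0,0,0],"twist":0,"claw":0}]'
python3 -c "
from h import *
fz()"
```

```text
clock: 16.57
tool_pos: [0.4386, 0.3325, 0.0696]
eef_rot: [0.992, 0.122, -0.0, 0.0]
contact_force: [1.0, 0.5, 0.2]
opening: 0.001
clock 16.77 pos [0.4387 0.3326 0.0699] z [0.0697 0.0698 0.0698 0.0699] Fz [ 0.74 -0.03 -0.16  0.13] mean [-0.51 -0.24  0.17]
```

```bash
python3 -m jog '[{"translation":[0,0,0.04],"twist":0,"claw":0},{"translation":[0,0,0.04],"twist":0,"claw":0},{"translation":[0,0,0],"twist":0,"claw":0},{"translation":[0,0,0],"twist":0,"claw":0}]'
python3 -c "
from h import *
fz()"
```

```text
clock: 17.1
tool_pos: [0.4386, 0.3325, 0.0665]
eef_rot: [0.992, 0.122, -0.0, 0.0]
contact_force: [-0.5, 0.8, 0.3]
opening: 0.004
clock 17.3 pos [0.4387 0.3326 0.0667] z [0.0666 0.0666 0.0666 0.0667] Fz [0.16 0.12 0.67 0.51] mean [0.07 0.34 0.37]
```

Run:
```python
from h import *
s=snap('side'); t=snap('top')
p=r.get_state()['tool_pos']
a=cv2.resize(s['img'][140:190,265:315],(500,500),interpolation=cv2.INTER_CUBIC)
for n in('a',):
    q=((proj(s,p[None])[0]-[265,140]+.5)*10).astype(int); print(q)
cv2.imwrite('pics/g8.png',np.clip(a*2.,0,255)[:,:,::-1].astype(np.uint8))
```

```text
[259 362]
```

View pics/g8.png

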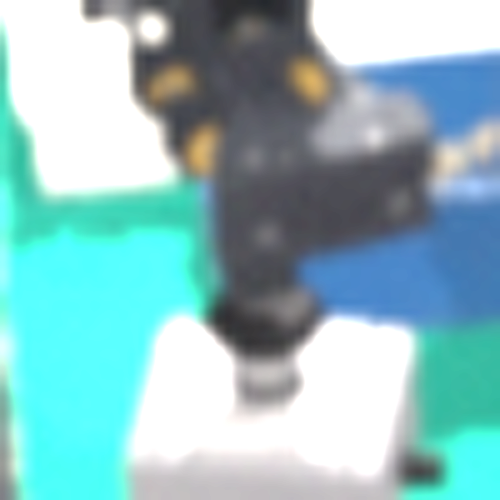

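The tip is now centred just above the cap, at crop (262, 292) against the cap's centre at (265, 310), about 5 mm to go. I'm continuing in 2 mm steps.

```bash
python3 -m jog '[{"translation":[0,0,0.05],"twist":0,"claw":0},{"translation":[0,0,0],"twist":0,"claw":0},{"translation":[0,0,0],"twist":0,"claw":0}]'
python3 -c "
from h import *
fz()"
```

```text
clock: 17.65
tool_pos: [0.4386, 0.3325, 0.0645]
eef_rot: [0.992, 0.122, -0.0, 0.0]
contact_force: [1.3, -0.4, -0.3]
opening: 0.006
clock 17.85 pos [0.4387 0.3326 0.0646] z [0.0645 0.0646 0.0646 0.0646] Fz [ 0.29 -0.39  0.16 -1.05] mean [-0.45 -0.21 -0.25]
```

```bash
python3 -m jog '[{"translation":[0,0,0.05],"twist":0,"claw":0},{"translation":[0,0,0],"twist":0,"claw":0},{"translation":[0,0,0],"twist":0,"claw":0}]'
python3 -c "
from h import *
fz()"
```

```text
clock: 18.1
tool_pos: [0.4386, 0.3325, 0.0625]
eef_rot: [0.992, 0.122, -0.0, 0.0]
contact_force: [-0.1, -0.2, -0.4]
opening: 0.008
clock 18.3 pos [0.4387 0.3326 0.0626] z [0.0626 0.0626 0.0626 0.0626] Fz [-1.58  0.95 -0.9  -0.05] mean [-0.07 -0.44 -0.4 ]
```

```bash
python3 -m jog '[{"translation":[0,0,0.05],"twist":0,"claw":0},{"translation":[0,0,0],"twist":0,"claw":0},{"translation":[0,0,0],"twist":0,"claw":0}]'
python3 -c "
from h import *
fz()"
```

```text
clock: 18.55
tool_pos: [0.4386, 0.3326, 0.0605]
eef_rot: [0.992, 0.122, -0.0, -0.0]
contact_force: [-0.2, -0.7, -0.9]
opening: 0.005
clock 18.75 pos [0.4387 0.3326 0.0606] z [0.0605 0.0606 0.0606 0.0606] Fz [-0.85 -0.26  0.79 -0.11] mean [ 0.06 -0.32 -0.11]
```

```bash
python3 -m jog '[{"translation":[0,0,0.05],"twist":0,"claw":0},{"translation":[0,0,0],"twist":0,"claw":0},{"translation":[0,0,0],"twist":0,"claw":0}]'
python3 -c "
from h import *
fz()"
```

```text
clock: 19.0
tool_pos: [0.4386, 0.3325, 0.0585]
eef_rot: [0.992, 0.122, -0.0, 0.0]
contact_force: [0.2, 0.6, 0.3]
opening: 0.012
clock 19.2 pos [0.4387 0.3326 0.0586] z [0.0586 0.0586 0.0586 0.0586] Fz [-0.03  0.8   0.12 -0.29] mean [-0.03 -0.48  0.15]
```

```bash
python3 -m jog '[{"translation":[0,0,0.05],"twist":0,"claw":0},{"translation":[0,0,0],"twist":0,"claw":0},{"translation":[0,0,0],"twist":0,"claw":0}]'
python3 -c "
from h import *
fz()"
```

```text
clock: 19.45
tool_pos: [0.4389, 0.3327, 0.0567]
eef_rot: [0.992, 0.122, 0.0, -0.0]
contact_force: [0.3, 0.9, 2.4]
opening: 0.005
clock 19.65 pos [0.4389 0.3327 0.0567] z [0.0567 0.0567 0.0567 0.0567] Fz [ 0.9  -0.17  1.47  1.71] mean [0.48 0.04 0.98]
```

Contact begins at TCP z ≈ 0.0567, so half way should read about 0.0497 with 7 N.

```bash
python3 -m jog '[{"translation":[0,0,0.05],"twist":0,"claw":0},{"translation":[0,0,0],"twist":0,"claw":0},{"translation":[0,0,0],"twist":0,"claw":0}]'
python3 -c "
from h import *
fz()"
```

```text
clock: 19.9
tool_pos: [0.4389, 0.3327, 0.0547]
eef_rot: [0.992, 0.122, 0.0, -0.0]
contact_force: [0.5, 0.3, 3.7]
opening: 0.005
clock 20.1 pos [0.4389 0.3326 0.0547] z [0.0547 0.0547 0.0547 0.0547] Fz [3.81 2.69 3.49 3.27] mean [0.33 0.48 3.31]
```

```bash
python3 -m jog '[{"translation":[0,0,0.05],"twist":0,"claw":0},{"translation":[0,0,0],"twist":0,"claw":0},{"translation":[0,0,0],"twist":0,"claw":0}]'
python3 -c "
from h import *
fz()"
```

```text
clock: 20.35
tool_pos: [0.4389, 0.3327, 0.0527]
eef_rot: [0.992, 0.122, 0.0, -0.0]
contact_force: [0.3, 1.1, 4.7]
opening: 0.006
clock 20.55 pos [0.4389 0.3326 0.0527] z [0.0527 0.0527 0.0527 0.0527] Fz [4.07 3.45 3.31 4.38] mean [0.82 0.78 3.8 ]
```

```bash
python3 -m jog '[{"translation":[0,0,0.04],"twist":0,"claw":0},{"translation":[0,0,0.04],"twist":0,"claw":0},{"translation":[0,0,0],"twist":0,"claw":0},{"translation":[0,0,0],"twist":0,"claw":0}]'
python3 - <<'E'
from h import *
fz();fz();fz()
s=snap('side');t=snap('top')
for d in r.spot_point('plunger_top','side')[:1]: print(d)
a=cv2.resize(s['img'][140:190,265:315],(400,400),interpolation=cv2.INTER_CUBIC)
b=cv2.resize(t['img'][215:305,260:400],(400,257),interpolation=2); b=np.pad(b,((0,143),(0,0),(0,0)))
cv2.imwrite('pics/g9.png',np.clip(np.hstack([a*1.6,b]),0,255)[:,:,::-1].astype(np.uint8))
E
```

```text
clock: 20.88
tool_pos: [0.4389, 0.3327, 0.0496]
eef_rot: [0.992, 0.122, 0.0, -0.0]
contact_force: [0.5, 1.4, 5.7]
opening: 0.01
clock 21.08 pos [0.4389 0.3327 0.0497] z [0.0497 0.0497 0.0497 0.0497] Fz [5.92 6.08 6.92 5.97] mean [0.7  0.13 6.22]
clock 21.28 pos [0.4389 0.3327 0.0497] z [0.0497 0.0497 0.0497 0.0497] Fz [6.84 7.14 6.35 5.81] mean [ 0.5  -0.07  6.53]
clock 21.48 pos [0.4389 0.3327 0.0497] z [0.0497 0.0497 0.0497 0.0497] Fz [6.61 6.84 6.28 6.21] mean [0.53 0.54 6.48]
{'location': [174.0, 288.9], 'confidence': 0.57}
```

View pics/g9.png

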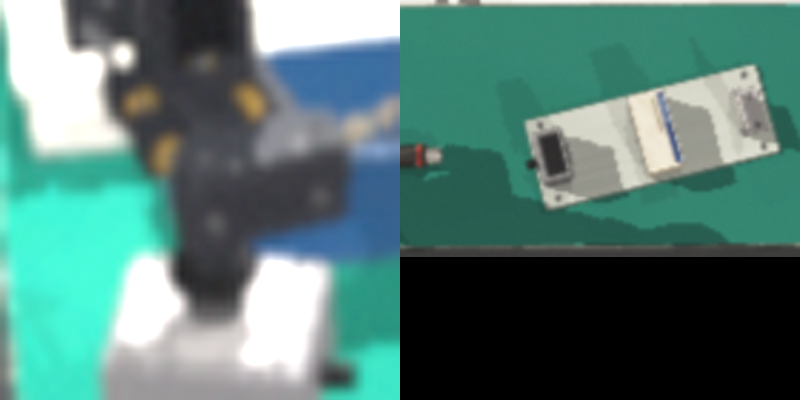

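The plunger is visibly down and the carton is still standing midway, top-view crop (655, 132). Depth by height is about 6.8 mm and by force about 6.2 mm, so I'm adding 0.4 mm and handing in.

```bash
python3 -m jog '[{"translation":[0,0,0.01],"twist":0,"claw":0},{"translation":[0,0,0],"twist":0,"claw":0},{"translation":[0,0,0],"twist":0,"claw":0}]'
python3 -c "
from h import *
fz();fz()
print(r.finish_job())"
```

```text
clock: 21.88
tool_pos: [0.4389, 0.3327, 0.0493]
eef_rot: [0.992, 0.122, 0.0, -0.0]
contact_force: [-0.6, 0.4, 7.0]
opening: 0.004
clock 22.08 pos [0.4389 0.3327 0.0493] z [0.0493 0.0493 0.0494 0.0493] Fz [7.36 6.99 6.89 6.11] mean [0.28 0.68 6.84]
clock 22.28 pos [0.4389 0.3327 0.0493] z [0.0493 0.0494 0.0493 0.0493] Fz [6.28 6.02 6.28 6.67] mean [0.29 0.66 6.31]
the job is handed in; nothing more can be done
None
```

The small white carton is standing on the gate plate, released, and the plunger is held about half way down. I handed the job in at 22.3 s.

- **Carton:** both cameras show it on its predicted outline, midway between sensor head and reflector with its broad sides facing them. It was still standing there in the last top view. I set it down with about 5 N of contact before opening the fingers.
- **Plunger:** I pressed with shut fingers from first contact at TCP height about 0.0565 m to 0.0493 m, so about 7 mm. The spring force reads 6.3–6.8 N (one reading 7.4), against 7 N expected at half way. Force alone suggests 6.0–6.7 mm, so the two differ slightly. It never neared the 14 mm stop.
- **Disagreement:** the cap was touched about 30 mm lower in TCP height than the stated 87.5 mm. The pictures also show the fingertips ending short of the nominal TCP. I therefore set the depth by contact force and travel, not by the nominal height.

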